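Wind the cap tray one mark steeper

TASK

Lift the crank handle off its parking post, seat it fully home on the square end of the worm shaft, and wind it clockwise until the red pointer of the tilting cap tray has moved from the top line of the dial to the next long line (one division, 15 degrees). Then lift the crank off and put it back down on its post. Feel the square in with a light hand and never force the crank, and leave the bottle caps in the tray and the things standing round the stand where they are.

Things in the scene. Friction and masses are not known exactly. Their poses are not given: they have to be found in the camera images.
- tilt_stand: Fixed grey stand, 184 (x) x 315 (y) mm, that tilts a steel tray by worm gear. Origin on the bench under the tray's pivot (along y, 100 mm up); its x points to the robot's right, y away from the robot, z up. In its frame: blue gear case x -42..42, y -172..-110, top 142 mm; blue worm column x -50, y -135, 48 mm across; parking post x 68, y -135; dial plate y 90..100, top 184 mm.
- crank: Loose balanced crank, dark steel, about 0.25 kg. Origin: centre of the hub's underside; z up, x along the arm. Hub 33 mm across, 30 high; socket open below, 16 mm square, 20 deep, sides parallel to x and y. Arm: 11 mm bar at height 22, to the grip at x = 50 mm; 22 mm ball counterweight at x = -32. At the start it stands on the parking post, its arm roughly to the robot's left.
- crank_handle (a point): Point on the axis of the crank's upright black grip (18 mm across, from 28 to 78 mm above the hub's underside), 55 mm above the underside: where to take it from above. The grip spins on its pin with friction of 0.03 N m: the crank winds while the hand keeps its direction, and a held crank can swing about the grip when its hub is pushed. Axes as the crank's.
- shaft_seat (a point): On the worm shaft's vertical axis, top of its 32 mm steel collar, 131 mm above the bench: where the hub's underside centre lies when the crank is fully home. Axes are the stand's: how the square stands is not told. Above it: steel square, 14 mm wide, 11 mm high, then a 5 mm pyramid tip narrowing to 7 mm. The shaft turns with friction of 0.08 N m (1.6 N at the grip).
- shaft_tip (a point): Top of the shaft's pyramid tip, 16 mm above shaft_seat. The socket has 1 mm clearance a side: it slips 2 to 3 mm over the tip at any angle and sinks home only when its sides agree with the square to a few degrees, in any of four positions; else the underside rests 9 to 15 mm above the seat. Turned clockwise under about 5 N of pressure it drops in; keep the hand's push under 12 N.
- post_seat (a point): On the axis of the round steel parking post, top of its 34 mm collar, 140 mm above the bench: where the hub's underside centre lies when the crank is parked. Above it the post is 12.4 mm thick, 17 mm high with a chamfered tip; the socket goes over it loosely at any angle.
- tray (a joint): Tilt of the tray in rad: 0 level (red pointer at the dial's uppermost long line), 0.2618 (15 degrees) the next long line, 0.524 the third. Grows as the robot's right edge rises and the pointer swings left and down. One turn of the shaft clockwise from above raises it by 0.0873 (5 degrees): three turns a division. The worm holds it where it is left. Starts about 0.01 below 0.
- pointer_tip (a point): Tip of the red pointer, fixed to the tray, 79 mm from the pivot, before the white dial at the stand's far end, which faces the robot. The dial has four long black lines 15 degrees apart, short ones each 5 degrees.
- tray_floor (a point): Centre of the tray's floor (inside 154 x 134 mm), 9 mm below the pivot when level; z square to the floor.
- cap_a: Pale filter cap of a bottle, 77 mm across, 18 mm high, lying loose in the tray. Origin: centre of its underside.
- cap_b: Grey filter cap of a bottle, 77 mm across, 18 mm high, lying loose in the tray. Origin: centre of its underside.
- sample_cup_a: White sample cup with red lid, 64 mm across, 58 mm high, standing left of the stand (bystander). Origin: centre of its underside.
- tie_spool: Spool of green tie, 61 mm across, 40 mm high, standing left of the stand (bystander). Origin: centre of its underside.
- tape_gun: Black hand tape dispenser with roll and pistol grip, 234 x 232 x 66 mm, lying left of the stand with its tape hanging over the bench edge (bystander). Origin at its middle, underside.

How it is judged:
By the outcome, as a careful person would: the job done as asked, in the order asked, and still so for the second after the job is handed in, with the robot touching nothing.
It also fails if it takes over 72 s, if anything falls off the work surface, if the arm or the gripper's body presses on something with over 40 N, if the wrist force passes 120 N, or if a joint passes its speed limit or range.

ROBOT

A 6-joint arm with a two-finger parallel gripper is mounted at the origin on a cart in front of the work surface, level with it; the furniture and walls round the work are solid. World frame = base frame: x ahead of the robot, y to its left, z up, the work surface at z = 0. Lengths are in mm, angles in degrees, forces in N, time in s.
With the tool pointing down it reaches from about 300 to 850 mm from the base axis. Payload 4.2 kg.
Tool frame: the origin (TCP) lies midway between the tips of the shut fingers; the grasp point (between the pads) lies 19 mm behind it (env.grasp_offset is the distance from the TCP to the grasp point, in mm); z points along the fingers, y is the line along which they close (so a half turn about z gives the same grasp; the last joint's range is limited). The gripper opens to 91 mm and grips with 3 to 60 N. Pads are 32 mm wide; open, the fingers measure 118 mm over their backs; the gripper's body (76 mm by 178 mm) begins 60 mm behind the grasp point.
Start: joints at [66.005, 18.312, 89.639, -0, 72.044, -1.146], TCP at [223.284, 529.894, 213.976] pointing down, gripper open.
Joint ranges: [-177.97, 177.97], [-48.28, 115.42], [12.27, 149.76], [-77.06, 257.06], [2.81, 150.46], [-146.56, 146.56]. Speed limits (degrees/s): [147.25, 147.25, 180, 180, 180, 180].

INTERFACE

Orientations are given as [roll, pitch, yaw] about the fixed x, y, z axes, in that order (R = Rz(yaw) Ry(pitch) Rx(roll)).
In Python, from workcell import env, optics gives the robot as it stands. The module is installed in compiled form; this text tells all that it offers.
- The arm moves only by the tool send_rows, never from a script. Its argument "targets" is a list that holds one entry, the list of rows, each a list of 7 numbers: the turn, a rotation vector about the world's x, y, z scaled (see below), then the shift along the world's x, y, z scaled (see below), then the closure, from -1 (fully open) to 1 (shut). In form: [[[rx, ry, rz, x, y, z, gripper], ...]]. A call has 1 to 12 rows; each row shifts and turns the commanded pose from where the row before left it; what a row does not reach is not made up. The controller multiplies each number of a shift by 0.2 m and each number of a turn by pi/2 rad. A row lasts 1/10 s, in which the tool goes at most 50 mm and 8.59 degrees, less where a joint would pass 70% of its speed; a pose out of reach is approached as far as the arm can. A call with a number of a shift or a turn outside -1 to 1 is refused whole. A call with a gripper value outside its range is refused whole. The fingers move at their own pace and stop on an object; "grip_force" is the grip in N (left out, the last holds). Time passes only in rows, so rows that do not move let the fingers close. It gives the time, the measured TCP pose, the force, the opening and the grip force at its end, in the units of the state.
- env.state(): the state, without advancing time (a new reading comes with each control period).
- optics.grab_frame(name): name is "scene" or "top" or "wrist"; returns (picture, depth): 420x560x3 uint8, red, green, blue; 420x560 float32, mm along the optical axis (not along the pixel's ray), 0 where there is no reading.
- optics.camera_info(name): a dict with "camera_matrix" (3x3 intrinsics, pixels), "R" (3x3) and "t" (3): a world point X has camera coordinates R X + t; the wrist camera has in their place "mount" (4x4, takes a point from camera to tool coordinates, whose origin is the TCP and whose axes are the flange's). Camera axes: x right, y down, z forward; pixel columns grow to the right and rows downward; lengths in mm; the calibration is good to about 2 mm. A picture is of the moment at which its call begins: read the wrist's pose just before it. camera_info takes no time and is no camera call.
- env.job_done(): hands the job in; it is judged then, once.
Trained networks look in the newest picture that a camera, given by its name, has taken for a name from the list of things; names that differ only in an ending like _2 or _b are one class to them, and where a whole thing is asked for, a point or a joint stands for the part that bears it (a point fixed in the world has none). Each returns a list of dicts, best first, with "conf" (0 to 1); they miss things now and then, are a little off and sometimes report something else, mostly with a low value. They report only what shows in the picture. A call takes as long as a camera call.
- optics.silhouettes(camera, name): "mask" (420x560 bool, what is visible of it) and "at" ([column, row] in pixels, amid what is visible of it).
- optics.place_of(camera, name): "at" ([column, row] in pixels: a listed point, or the origin of a listed thing).
The state is a dict: "time_s": time; "qpos": joint angles; "qvel": joint speeds; "effort": joint torques, N m; "ee_pos": TCP position; "ee_rot": TCP orientation; "force": force on the tool from outside, world axes, zero at the start; "torque": the same for the moment, N m; "gripper_width": finger opening in mm; "gripper_force": force on a finger pad.
Only numpy, scipy, OpenCV 4.12 (cv2) and the standard library are available. Lean on these libraries where they do the work, as an engineer would, in place of code of your own. Each camera call takes 0.05 s, during which the arm holds its last target. There are 200 camera calls.

## Working session

There is one attempt and no reset: what is moved stays moved. The work goes in short steps, Python scripts to look and compute and a tool call to move; the robot and the scene stay as the last step left them, time stands still between calls to the robot, and variables do not carry over. Pictures are saved under pics/ and viewed, at most 10 in all, crops included, and the job is handed in when it is done.

Besides the shell and the picture viewer there is one more tool, called after "Call:" by a JSON object that holds its "fn" and its "kwargs". send_rows: Moves the arm, as the interface text tells. Its arguments: {"type":"object","properties":{"targets":{"type":"array"},"grip_force":{"type":"number"}},"required":["targets"]}

```bash
mkdir -p pics; cat > h.py <<'E'
import numpy as np, cv2
from workcell import env, optics
from scipy.spatial.transform import Rotation as Ro
def cam(n):
    c=optics.camera_info(n);K=np.array(c["camera_matrix"])
    if "R" in c: return K,np.array(c["R"]),np.array(c["t"])
    s=env.state();T=np.eye(4);T[:3,:3]=Ro.from_euler('xyz',s["ee_rot"],degrees=True).as_matrix();T[:3,3]=s["ee_pos"]
    M=np.linalg.inv(T@np.array(c["mount"]));return K,M[:3,:3],M[:3,3]
def world(C,uv,d):
    K,R,t=C;return R.T@(np.linalg.inv(K)@[uv[0],uv[1],1]*d-t)
def atz(C,uv,z):
    K,R,t=C;o=-R.T@t;r=R.T@np.linalg.inv(K)@[uv[0],uv[1],1];return o+r*(z-o[2])/r[2]
def proj(C,X):
    K,R,t=C;p=K@(R@np.array(X,float)+t);return p[:2]/p[2]
def save(n,p): cv2.imwrite('pics/'+n+'.png',p[:,:,::-1])
E
python3 - <<'E'
from h import *
np.set_printoptions(precision=1,suppress=True)
print(env.state())
for n in("scene","top"):
    p,d=optics.grab_frame(n);save(n,p);C=cam(n);print(n,"cam at",-C[1].T@C[2])
    for o,z in(("crank_handle",195),("crank",140),("shaft_seat",131),("shaft_tip",147),("post_seat",140),("pointer_tip",178),("tilt_stand",0),("tray_floor",91)):
        for r in optics.place_of(n,o)[:2]: print(n,o,r["conf"],np.array(r["at"]),atz(C,r["at"],z))
E
```

```text
{'time_s': 0.0, 'qpos': array([66. , 18.3, 89.7, -0. , 72. , -1.1]), 'qvel': array([-0. ,  0. , -0.1,  0.1, -0.1,  0.1]), 'effort': array([ -0. , -41.2, -23.2,   0.1,   0. ,  -0. ]), 'ee_pos': array([223.1, 529.4, 213.1]), 'ee_rot': array([-179.9,   -0. ,  157.2]), 'force': array([-0.3, -0.4, -0.3]), 'torque': array([0., 0., 0.]), 'gripper_force': 0.0, 'gripper_width': 91.7509862257003}
scene cam at [ -36.2 -874.6  811.8]
scene crank_handle 0.71 [259.3 260.4] [ 446.6 -266.3  195. ]
scene crank 0.68 [276.2 294.7] [ 451.1 -310.6  140. ]
scene crank 0.68 [252.3 215.7] [577.  -76.6 140. ]
scene shaft_seat 0.91 [244.2 266.2] [ 461.7 -198.9  131. ]
scene shaft_tip 0.59 [240.9 262.4] [ 452.1 -201.4  147. ]
scene shaft_tip 0.41 [278.5 294.8] [ 449.1 -319.3  147. ]
scene post_seat 0.85 [277.2 294.8] [ 452.4 -312.   140. ]
scene pointer_tip 0.79 [334.8 218.7] [ 671.5 -238.5  178. ]
scene tilt_stand 0.71 [305.8 298.7] [ 595.2 -244.1    0. ]
scene tray_floor 0.65 [305.4 270.6] [ 582.  -250.7   91. ]
scene tray_floor 0.61 [275.9 294.7] [ 486.2 -269.1   91. ]
top cam at [ 516.9 -123.8  999.4]
top crank_handle 0.79 [371.2 296.9] [ 452.1 -275.   195. ]
top crank 0.89 [385.1 295.1] [ 451.2 -313.2  140. ]
top shaft_seat 0.83 [323.8 291.1] [ 458.3 -191.2  131. ]
top shaft_seat 0.63 [332.6 237.6] [ 567.  -210.4  131. ]
top shaft_tip 0.77 [327.5 293.2] [ 455.3 -197.3  147. ]
top post_seat 0.66 [386.5 295.6] [ 450.2 -316.   140. ]
top post_seat 0.45 [347.3 180.1] [ 685.7 -241.5  140. ]
top pointer_tip 0.79 [346.5 182.6] [ 673.2 -234.6  178. ]
top tilt_stand 0.76 [343.1 233.5] [ 584.3 -248.5    0. ]
top tray_floor 0.71 [347.8 227.6] [ 590.9 -247.5   91. ]
```

View pics/scene.png

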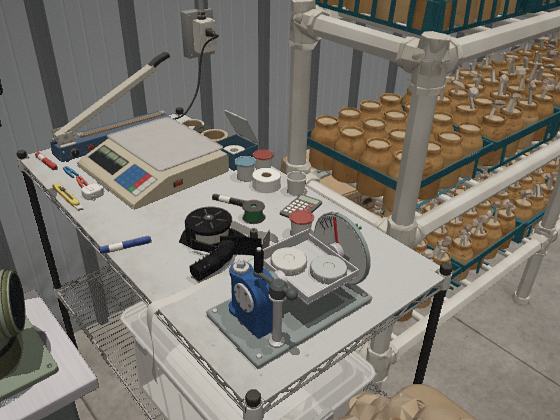

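View pics/top.png

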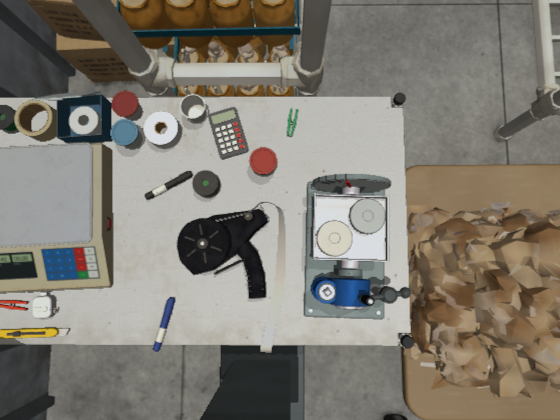

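The scene shows the stand at the lower right: crank on the post near (277,290), shaft near (241,263). The top view puts the shaft at (327,293), the crank hub at (386,295) and the grip at (371,297). I'm moving over it for a wrist view.

Call:
{"fn": "send_rows", "kwargs": {"targets": [[[0,0,-0.0873,0.0568,-0.199,0.034,-1],[0,0,-0.0873,0.0568,-0.199,0.034,-1],[0,0,-0.0873,0.0568,-0.199,0.034,-1],[0,0,-0.0873,0.0568,-0.199,0.034,-1],[0,0,-0.0873,0.0568,-0.199,0.034,-1],[0,0,-0.0873,0.0568,-0.199,0.034,-1],[0,0,-0.0873,0.0568,-0.199,0.034,-1],[0,0,-0.0873,0.0568,-0.199,0.034,-1],[0,0,-0.0873,0.0568,-0.199,0.034,-1],[0,0,-0.0873,0.0568,-0.199,0.034,-1]]]}}

```text
time_s: 1.9
ee_pos: [337.0, 130.3, 282.6]
ee_rot: [179.9, -0.0, 78.3]
force: [1.7, -0.3, -0.1]
gripper_width: 91.4
gripper_force: 0.0
```

Call:
{"fn": "send_rows", "kwargs": {"targets": [[[0,0,-0.0873,0.0568,-0.199,0.034,-1],[0,0,-0.0873,0.0568,-0.199,0.034,-1],[0,0,-0.0873,0.0568,-0.199,0.034,-1],[0,0,-0.0873,0.0568,-0.199,0.034,-1],[0,0,-0.0873,0.0568,-0.199,0.034,-1],[0,0,-0.0873,0.0568,-0.199,0.034,-1],[0,0,-0.0873,0.0568,-0.199,0.034,-1],[0,0,-0.0873,0.0568,-0.199,0.034,-1],[0,0,-0.0873,0.0568,-0.199,0.034,-1],[0,0,-0.0873,0.0568,-0.16,0.034,-1],[0,0,0,0,0,0,-1],[0,0,0,0,0,0,-1]]]}}

```text
time_s: 3.1
ee_pos: [450.3, -258.5, 349.5]
ee_rot: [-179.9, 0.1, 0.0]
force: [-0.2, 0.3, 0.0]
gripper_width: 91.4
gripper_force: 0.0
```

```bash
python3 - <<'E'
from h import *
np.set_printoptions(precision=2,suppress=True)
print(np.array(optics.camera_info("wrist")["mount"]))
p,d=optics.grab_frame("wrist");save("w1",p);np.save("w1d.npy",d);C=cam("wrist");s=env.state();print(s["ee_pos"],s["ee_rot"],s["qpos"],s["time_s"])
for o,z in(("crank_handle",195),("crank",140),("shaft_seat",131),("shaft_tip",147),("post_seat",140)):
    for r in optics.place_of("wrist",o)[:2]: print(o,r["conf"],np.array(r["at"]),atz(C,r["at"],z))
E
```

```text
[[   0.     -0.96   -0.28   77.01]
 [   1.      0.     -0.     -0.19]
 [   0.     -0.28    0.96 -169.96]
 [   0.      0.      0.      1.  ]]
[ 450.14 -257.8   349.65] [-179.95    0.04    0.06] [-31.08  10.02  81.71   0.02  88.34  58.85] 3.15
crank_handle 0.87 [280.9 199.9] [ 443.19 -265.17  195.  ]
crank_handle 0.65 [298.1  37.4] [ 592.44 -279.33  195.  ]
crank 0.69 [320.8 177.2] [ 456.28 -312.65  140.  ]
shaft_seat 0.72 [222.3 172.5] [ 460.08 -196.85  131.  ]
shaft_tip 0.65 [216.2 180.7] [ 453.36 -191.96  147.  ]
shaft_tip 0.55 [222.1 176. ] [ 458.82 -198.95  147.  ]
post_seat 0.94 [327.4 177. ] [ 456.52 -320.31  140.  ]
```

View pics/w1.png

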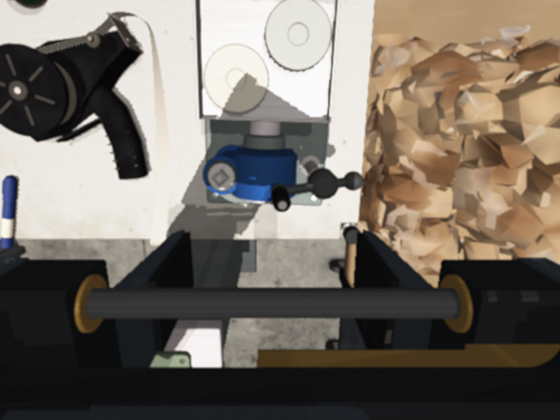

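The wrist view shows the black grip at about (281,199), the hub at (322,182), the counterweight at (355,181) and the square shaft tip at (221,177), its sides turned well off the axes. I'll fit these with depth.

```bash
python3 - <<'E'
from h import *
np.set_printoptions(precision=1,suppress=True)
d=np.load("w1d.npy");p=cv2.imread('pics/w1.png');C=cam("wrist")
v,u=np.mgrid[130:240,180:380];dd=d[130:240,180:380]
P=np.stack([world(C,(a,b),c) for a,b,c in zip(u.ravel(),v.ravel(),dd.ravel())]);ok=(dd.ravel()>0)
for n,zl,zh,x,y in(("griptop",211,225,(420,470),(-300,-230)),("grip",172,225,(420,470),(-295,-245)),("hubtop",166.5,174,(430,480),(-335,-297)),("ball",168,176,(430,480),(-365,-332)),("tip",143,152,(430,480),(-220,-175)),("collar",127,134,(430,480),(-225,-170)),("post?",150,180,(420,480),(-370,-290))):
    m=ok&(P[:,2]>zl)&(P[:,2]<zh)&(P[:,0]>x[0])&(P[:,0]<x[1])&(P[:,1]>y[0])&(P[:,1]<y[1])
    Q=P[m]
    if len(Q): print(n,len(Q),Q.mean(0),"mid",(Q.min(0)+Q.max(0))/2,"range",np.ptp(Q,axis=0))
cv2.imwrite('pics/w1c.png',cv2.resize(p[135:225,185:370],None,fx=4.2,fy=4.2,interpolation=cv2.INTER_CUBIC))
E
```

```text
griptop 266 [ 447.3 -265.3  218.9] mid [ 446.3 -265.5  217.5] range [16.2 17.3 12.6]
grip 398 [ 449.  -264.5  210.5] mid [ 446.5 -264.9  198.6] range [16.4 18.4 50.4]
hubtop 571 [ 453.5 -313.3  169.3] mid [ 452.9 -316.   169.6] range [28.8 37.8  6.1]
ball 189 [ 457.8 -344.3  170.2] mid [ 457.7 -344.6  170.9] range [17.8 17.3  5.7]
tip 107 [ 456.7 -195.6  145.6] mid [ 456.6 -195.7  145.5] range [15.3 15.9  5. ]
collar 671 [ 457.  -203.6  130.5] mid [ 455.1 -199.4  130.5] range [49.7 47.   7. ]
post? 1161 [ 455.8 -320.3  167.7] mid [ 453.4 -322.8  162.3] range [31.6 64.5 22.9]
```

View pics/w1c.png

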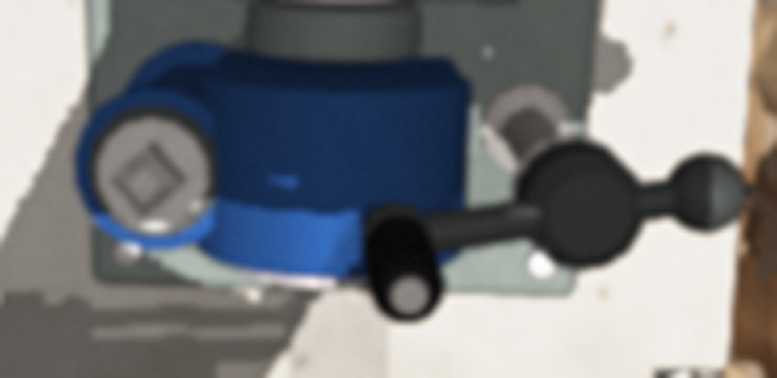

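Grip axis is (446.5,-265), arm direction about 98°, hub (453.5,-314.5), shaft (456.7,-195.7). In the crop the square's corners are (112,183), (150,143), (187,180) and (148,212), so its sides lie at about 45° mod 90. Grasping now, with the closing line along the arm.

Call:
{"fn": "send_rows", "kwargs": {"targets": [[[0,0,0.09,-0.0185,-0.035,-0.2,-1],[0,0,0,0,0,-0.225,-1],[0,0,0,0,0,-0.225,-1],[0,0,0,0,0,-0.12,-1],[0,0,0,0,0,-0.083,-1],[0,0,0,0,0,0,-1],[0,0,0,0,0,0,0.3],[0,0,0,0,0,0,1],[0,0,0,0,0,0,1],[0,0,0,0,0,0,1],[0,0,0,0,0,0,1],[0,0,0,0,0,0,1]]], "grip_force": 35}}

```text
time_s: 4.6
ee_pos: [446.8, -265.4, 179.6]
ee_rot: [180.0, -0.0, 8.1]
force: [-0.4, -0.0, 0.5]
gripper_width: 46.3
gripper_force: 0.0
```

Call:
{"fn": "send_rows", "kwargs": {"targets": [[[0,0,0,0,0,0,1],[0,0,0,0,0,0,1],[0,0,0,0,0,0,1],[0,0,0,0,0,0,1],[0,0,0,0,0,0,1],[0,0,0,0,0,0,1],[0,0,0,0,0,0,1]]]}}

```text
time_s: 5.3
ee_pos: [446.6, -265.1, 179.1]
ee_rot: [-180.0, 0.0, 8.1]
force: [0.1, 0.2, -2.7]
gripper_width: 17.6
gripper_force: 34.9
```

Call:
{"fn": "send_rows", "kwargs": {"targets": [[[0,0,0,0,0,0.025,1],[0,0,0,0,0,0.05,1],[0,0,0,0,0,0.075,1],[0,0,0,0,0,0.075,1],[0,0,0.04,0,0.05,0,1],[0,0,0.07,-0.02,0.09,0,1],[0,0,0.07,-0.03,0.1,0,1],[0,0,0.07,-0.03,0.1,0,1],[0,0,0.07,-0.03,0.09,0,1],[0,0,0.07,-0.022,0.06,0,1],[0,0,0.04,0,0.028,0,1],[0,0,0,0,0,0,1]]]}}

```text
time_s: 6.5
ee_pos: [420.5, -161.2, 225.4]
ee_rot: [179.9, -0.0, 46.9]
force: [0.4, -0.7, -2.3]
gripper_width: 17.4
gripper_force: 34.9
```

```bash
python3 - <<'E'
from h import *
np.set_printoptions(precision=1,suppress=True)
p,d=optics.grab_frame("wrist");np.save("w2d.npy",d);C=cam("wrist");s=env.state();print(s["ee_pos"],s["ee_rot"],s["force"],s["torque"],s["time_s"])
save("w2",p)
for o,z in(("crank_handle",236),("crank",181),("shaft_seat",131),("shaft_tip",147),("post_seat",140)):
    for r in optics.place_of("wrist",o)[:2]: print(o,r["conf"],np.array(r["at"]),atz(C,r["at"],z))
E
```

```text
[ 420.6 -161.7  225.2] [179.9  -0.   46.8] [ 0.6  0.  -2.3] [-0.   0.2 -0. ] 6.55
crank_handle 0.77 [271.5 274.4] [ 416.2 -163.5  236. ]
crank 0.88 [345.2 233.5] [ 455.  -196.2  181. ]
shaft_seat 0.68 [333.9 209.6] [ 457.5 -194.9  131. ]
shaft_tip 0.58 [334.6 217.5] [ 454.7 -194.8  147. ]
post_seat 0.84 [418.1 309.7] [ 452.6 -312.9  140. ]
```

View pics/w2.png

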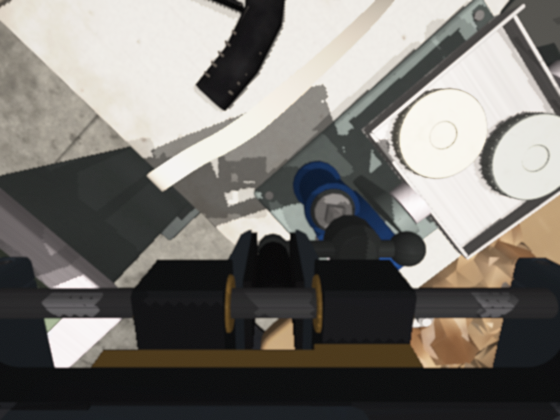

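The crank is held level-ish, hub at (347,240) and ball at (407,250), with the shaft tip at (335,212) just visible behind. Measuring the hub and ball in depth.

```bash
python3 - <<'E'
from h import *
np.set_printoptions(precision=1,suppress=True)
d=np.load("w2d.npy");C=cam("wrist")
v,u=np.mgrid[180:290,305:440];dd=d[180:290,305:440]
P=np.stack([world(C,(a,b),c) for a,b,c in zip(u.ravel(),v.ravel(),dd.ravel())])
uu=u.ravel();vv=v.ravel();ok=dd.ravel()>0
def rep(n,m):
    Q=P[m]; (c,r)=cv2.minEnclosingCircle(Q[:,:2].astype(np.float32)); print(n,len(Q),Q.mean(0),"circ",np.array(c),r,"med z",np.median(Q[:,2]),np.percentile(Q[:,2],[5,95]))
rep("hub",ok&(P[:,2]>205)&(uu>328)&(uu<370))
rep("ball",ok&(P[:,2]>195)&(uu>386))
Q=P[ok&(P[:,2]>205)&(uu>328)&(uu<370)];A=np.c_[Q[:,:2],np.ones(len(Q))];print("hub plane",np.linalg.lstsq(A,Q[:,2],rcond=None)[0])
rep("tip",ok&(P[:,2]>142)&(P[:,2]<152)&(uu<350)&(vv<230))
rep("collar",ok&(P[:,2]>128)&(P[:,2]<133.5)&(uu<370)&(vv<235))
p=cv2.imread('pics/w2.png');cv2.imwrite('pics/w2c.png',cv2.resize(p[150:290,280:440],None,fx=4.2,fy=4.2,interpolation=cv2.INTER_CUBIC))
E
```

```text
hub 2621 [ 458.1 -168.6  263. ] circ [ 456.6 -172.9] 30.32597541809082 med z 215.902790790803 [209.  322.9]
ball 1696 [ 474.9 -194.9  248.4] circ [ 473.  -189.9] 38.44324493408203 med z 215.8401456183047 [207.9 322.9]
hub plane [  0.4   2.4 461.3]
tip 119 [ 456.5 -193.9  143.8] circ [ 456.  -195.8] 7.669099807739258 med z 143.8094498321289 [142.2 145.6]
collar 573 [ 458.1 -193.3  129.3] circ [ 459.8 -203.1] 23.301124572753906 med z 129.0896037613726 [128.2 130.9]
```

View pics/w2c.png

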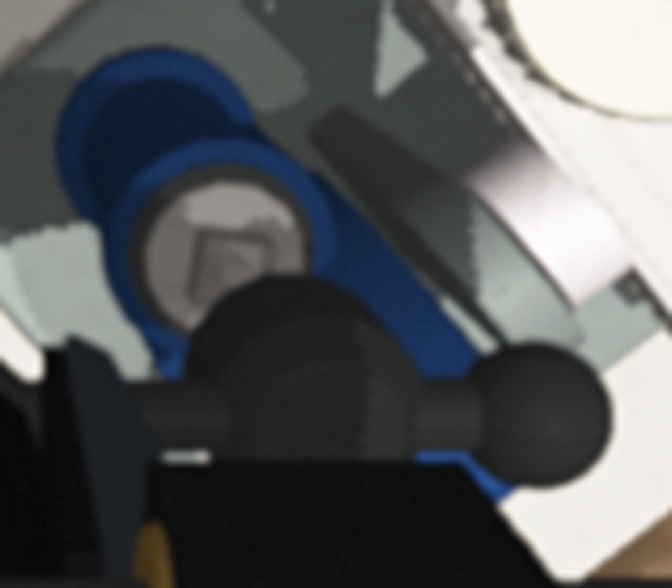

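```bash
python3 - <<'E'
from h import *
np.set_printoptions(precision=1,suppress=True)
d=np.load("w2d.npy");C=cam("wrist")
v,u=np.mgrid[180:290,305:440];dd=d[180:290,305:440]
P=np.stack([world(C,(a,b),c) for a,b,c in zip(u.ravel(),v.ravel(),dd.ravel())])
uu=u.ravel();vv=v.ravel();ok=(dd.ravel()>0)&(P[:,2]<235)
def rep(n,m):
    Q=P[m]; (c,r)=cv2.minEnclosingCircle(Q[:,:2].astype(np.float32)); print(n,len(Q),Q.mean(0),"circ",np.array(c),r,np.percentile(Q[:,2],[5,50,95]));return Q
Q=rep("hubtop",ok&(P[:,2]>209)&(uu>328)&(uu<372))
Q=Q[abs(Q[:,2]-np.median(Q[:,2]))<3];A=np.c_[Q[:,:2]-Q[:,:2].mean(0),np.ones(len(Q))];print("plane",np.linalg.lstsq(A,Q[:,2],rcond=None)[0]*np.array([100,100,1]))
rep("ball",ok&(P[:,2]>200)&(uu>391));B=rep("balltop",ok&(P[:,2]>211)&(uu>388))
px=lambda a,b:(280+a/4.2-.38,150+b/4.2-.38)
a,b,c=[atz(C,px(*q),142)[:2] for q in((200,228),(272,240),(190,295))]
print("edge",np.degrees(np.arctan2(*(b-a)[::-1])),np.degrees(np.arctan2(*(c-a)[::-1])),np.linalg.norm(b-a))
E
```

```text
hubtop 1282 [ 456.4 -189.4  213.6] circ [ 455.3 -190.7] 14.965386390686035 [209.8 214.3 215.8]
plane [ -1.6 -13.6 214.3]
ball 1031 [ 478.7 -214.7  213.5] circ [ 478.3 -217.4] 11.07404613494873 [207.2 214.1 217.4]
balltop 851 [ 477.9 -215.6  214.7] circ [ 477.7 -216.4] 11.496743202209473 [211.5 214.8 217.5]
edge -52.97497131914479 -138.89545888808337 13.911013218416063
```

Call:
{"fn": "send_rows", "kwargs": {"targets": [[[0,0,-0.033,0.009,0.009,-0.05,1],[0,0,0,0,0,-0.07,1],[0,0,0,0,0,-0.05,1],[0,0,0,0,0,-0.025,1],[0,0,0,0,0,-0.01,1],[0,0,0,0,0,-0.005,1],[0,0,0,0,0,0,1]]]}}

```text
time_s: 7.5
ee_pos: [422.4, -160.0, 182.7]
ee_rot: [180.0, -0.0, 43.8]
force: [0.3, -0.2, -2.1]
gripper_width: 17.1
gripper_force: 34.9
```

Call:
{"fn": "send_rows", "kwargs": {"targets": [[[0,0,0,0,0,-0.01,1],[0,0,0,0,0,-0.005,1],[0,0,0,0,0,0,1]]]}}

```text
time_s: 7.8
ee_pos: [422.4, -160.0, 179.4]
ee_rot: [180.0, -0.0, 43.8]
force: [-0.4, 0.4, -2.4]
gripper_width: 16.7
gripper_force: 34.9
```

Call:
{"fn": "send_rows", "kwargs": {"targets": [[[0,0,0,0,0,-0.01,1],[0,0,0,0,0,-0.005,1],[0,0,0,0,0,0,1]]]}}

```text
time_s: 8.1
ee_pos: [422.3, -159.9, 176.3]
ee_rot: [180.0, -0.0, 43.8]
force: [0.9, -0.3, -3.2]
gripper_width: 17.1
gripper_force: 34.9
```

Call:
{"fn": "send_rows", "kwargs": {"targets": [[[0,0,0,0,0,-0.01,1],[0,0,0,0,0,-0.005,1],[0,0,0,0,0,0,1]]]}}

```text
time_s: 8.4
ee_pos: [422.3, -160.0, 173.3]
ee_rot: [180.0, -0.0, 43.8]
force: [0.9, -0.8, -3.4]
gripper_width: 17.0
gripper_force: 34.9
```

Call:
{"fn": "send_rows", "kwargs": {"targets": [[[0,0,0,0,0,-0.01,1],[0,0,0,0,0,-0.005,1],[0,0,0,0,0,0,1]]]}}

```text
time_s: 8.7
ee_pos: [422.3, -160.0, 170.2]
ee_rot: [180.0, -0.0, 43.8]
force: [1.6, -0.2, -2.1]
gripper_width: 17.5
gripper_force: 34.9
```

```bash
python3 - <<'E'
from h import *
np.set_printoptions(precision=1,suppress=True)
p,d=optics.grab_frame("wrist");C=cam("wrist");s=env.state();print(s["ee_pos"],s["force"],s["torque"],s["time_s"])
save("w3",p);np.save("w3d.npy",d)
v,u=np.mgrid[180:300,305:450];dd=d[180:300,305:450]
P=np.stack([world(C,(a,b),c) for a,b,c in zip(u.ravel(),v.ravel(),dd.ravel())]);uu=u.ravel()
ok=(dd.ravel()>0)&(P[:,2]<185)
for n,m in(("hub",ok&(P[:,2]>154)&(uu>328)&(uu<372)),("ball",ok&(P[:,2]>154)&(uu>390))):
    Q=P[m];print(n,len(Q),Q.mean(0),(Q.min(0)+Q.max(0))/2,np.percentile(Q[:,2],[5,50,95]))
g,_=optics.grab_frame("scene");save("s3",g)
cv2.imwrite('pics/s3c.png',np.hstack([cv2.resize(g[200:360,200:390],None,fx=2.5,fy=2.5,interpolation=cv2.INTER_CUBIC),cv2.resize(p[170:298,290:442],None,fx=3.125/1,fy=3.125,interpolation=cv2.INTER_CUBIC)[:400,:320]])[:,:,::-1])
E
```

```text
[ 422.3 -160.   170.3] [ 1.9 -0.6 -2.6] [-0.1 -0.1  0. ] 8.75
hub 1330 [ 456.9 -188.9  159.3] [ 455.7 -191.6  158.5] [155.3 160.1 161.7]
ball 975 [ 477.5 -215.7  159.9] [ 477.4 -217.4  159.2] [155.4 160.3 163.4]
```

View pics/s3c.png

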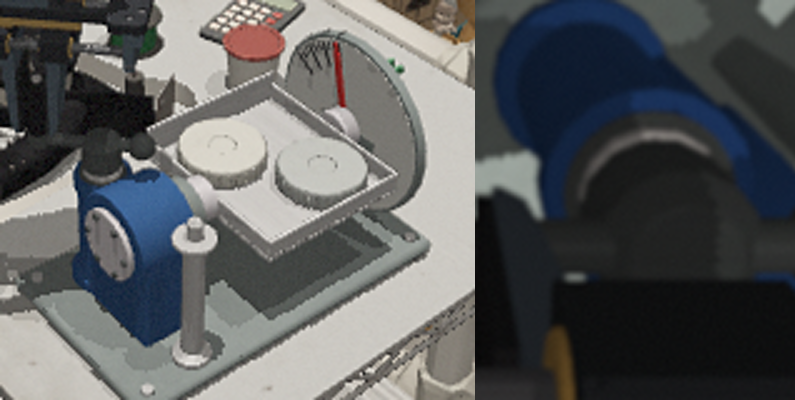

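The crank is down on the collar (hub top 160, 161 expected when home), and the red pointer sits just right of the top line. I'll press lightly to confirm, and compute the winding steps.

Call:
{"fn": "send_rows", "kwargs": {"targets": [[[0,0,0,0,0,-0.004,1],[0,0,0,0,0,0,1]]]}}

```text
time_s: 9.0
ee_pos: [422.3, -159.9, 169.6]
ee_rot: [180.0, -0.0, 43.8]
force: [0.5, -1.4, -2.4]
gripper_width: 17.4
gripper_force: 34.9
```

```bash
python3 - <<'E'
import numpy as np
a=np.radians(134-20*np.arange(19));c=np.round(np.c_[np.cos(a),np.sin(a)]*.25,3);d=np.diff(c,axis=0);print(np.round(d,3).tolist(),d.sum(0))
E
```

```text
[[0.072, 0.048], [0.085, 0.021], [0.086, -0.009], [0.078, -0.038], [0.06, -0.062], [0.036, -0.08], [0.006, -0.086], [-0.024, -0.084], [-0.051, -0.07], [-0.072, -0.048], [-0.085, -0.021], [-0.086, 0.009], [-0.078, 0.038], [-0.06, 0.062], [-0.036, 0.08], [-0.006, 0.086], [0.024, 0.084], [0.051, 0.07]] [-1.24900090e-16 -5.55111512e-17]
```

Call:
{"fn": "send_rows", "kwargs": {"targets": [[[0,0,0,0,0,-0.005,1],[0,0,0,0,0,0,1]]]}}

```text
time_s: 9.2
ee_pos: [422.2, -159.8, 169.0]
ee_rot: [180.0, -0.0, 43.8]
force: [0.2, 1.3, 2.2]
gripper_width: 17.5
gripper_force: 34.9
```

Call:
{"fn": "send_rows", "kwargs": {"targets": [[[0,0,0,0.072,0.048,0,1],[0,0,0,0.085,0.021,0,1],[0,0,0,0.086,-0.009,0,1],[0,0,0,0.078,-0.038,0,1],[0,0,0,0.06,-0.062,0,1],[0,0,0,0.036,-0.08,0,1]]]}}

```text
time_s: 9.8
ee_pos: [506.4, -183.4, 168.4]
ee_rot: [-179.9, -0.0, 43.9]
force: [-3.7, 3.2, 1.7]
gripper_width: 17.3
gripper_force: 34.9
```

Call:
{"fn": "send_rows", "kwargs": {"targets": [[[0,0,0,0.006,-0.086,0,1],[0,0,0,-0.024,-0.084,0,1],[0,0,0,-0.051,-0.07,0,1],[0,0,0,-0.072,-0.048,0,1],[0,0,0,-0.085,-0.021,0,1],[0,0,0,-0.086,0.009,0,1],[0,0,0,-0.078,0.038,0,1],[0,0,0,-0.06,0.062,0,1],[0,0,0,-0.036,0.08,0,1],[0,0,0,-0.006,0.086,0,1],[0,0,0,0.024,0.084,0,1],[0,0,0,0.051,0.07,0,1]]]}}

```text
time_s: 11.0
ee_pos: [421.1, -161.1, 169.0]
ee_rot: [179.8, 0.2, 43.9]
force: [1.3, -5.5, -2.0]
gripper_width: 17.3
gripper_force: 35.0
```

```bash
cat > dial.py <<'E'
from h import *
import sys
np.set_printoptions(precision=2,suppress=True)
g,dd=optics.grab_frame("scene");save(sys.argv[1],g);C=cam("scene");s=env.state()
print(s["ee_pos"],s["force"],s["time_s"])
f=g.astype(int);m=(f[:,:,0]>110)&(f[:,:,1]<70)&(f[:,:,2]<70);m[:205]=0;m[265:]=0;m[:,:320]=0;m[:,365:]=0
ys,xs=np.nonzero(m)
# stand frame: x right=-y world; back-project on plane of the pointer (x_world const), stand yaw -91.5
q=np.radians(-91.5);ex=np.array([np.cos(q),np.sin(q),0]);ey=np.array([-np.sin(q),np.cos(q),0])
o=np.array([456.6,-195.8,0])+50*ex+135*ey;K,R,t=C;cc=-R.T@t
def pl(u,v,Y=86):
    r=R.T@np.linalg.inv(K)@[u,v,1];k=(Y-(cc-o)@ey)/(r@ey);X=cc+k*r-o;return X@ex,X[2]
Q=np.array([pl(x,y) for x,y in zip(xs,ys)])
vx,vy,x0,y0=cv2.fitLine(Q.astype(np.float32),cv2.DIST_HUBER,0,.01,.01).ravel();
if vy<0: vx,vy=-vx,-vy
print("red n",len(Q),"origin",o,"line angle deg left of up",np.degrees(np.arctan2(-vx,vy)),"tip",Q[Q[:,1].argmax()],"tip angle",np.degrees(np.arctan2(-Q[Q[:,1].argmax()][0],Q[Q[:,1].argmax()][1]-100)))
cv2.imwrite('pics/'+sys.argv[1]+'d.png',cv2.resize(g[205:275,310:375],None,fx=8,fy=8,interpolation=cv2.INTER_CUBIC)[:,:,::-1])
E
python3 dial.py t1
```

```text
[ 422.84 -159.56  169.01] [ 1.06 -1.11 -1.46] 11.05
red n 51 origin [ 590.24 -249.32    0.  ] line angle deg left of up 19.593433 tip [-26.33 173.12] tip angle 19.802372898676463
```

```bash
sed -i 's/^g,dd=.*/g=cv2.imread("pics\/"+sys.argv[2]+".png")[:,:,::-1] if len(sys.argv)>2 else optics.grab_frame("scene")[0];save(sys.argv[1],g);C=cam("scene");s=env.state()/' dial.py; python3 dial.py a0 scene; python3 dial.py a1 s3; python3 -c "
import cv2,numpy as np
cv2.imwrite('pics/cmp.png',np.hstack([cv2.resize(cv2.imread(f'pics/{n}d.png'),(390,420)) for n in('a1','t1')]))"
```

```text
[ 422.84 -159.56  169.01] [ 1.06 -1.11 -1.46] 11.05
red n 29 origin [ 590.24 -249.32    0.  ] line angle deg left of up 16.708157 tip [-20.49 176.26] tip angle 15.042829050936074
[ 422.84 -159.56  169.01] [ 1.06 -1.11 -1.46] 11.05
red n 55 origin [ 590.24 -249.32    0.  ] line angle deg left of up 14.135572 tip [-20.49 176.26] tip angle 15.042829050936074
```

View pics/cmp.png

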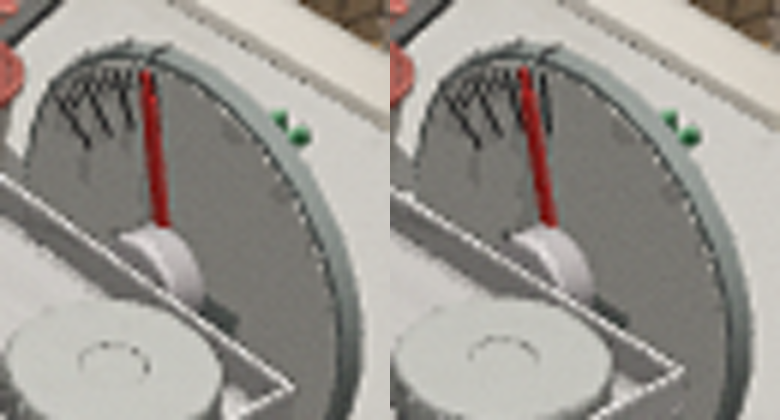

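One turn moved the pointer about 5° in the right direction, from the top long line (150,70) to the first short line at (525,70 in the right half). Two more turns.

Call:
{"fn": "send_rows", "kwargs": {"targets": [[[0,0,0,0.072,0.048,0,1],[0,0,0,0.085,0.021,0,1],[0,0,0,0.086,-0.009,0,1],[0,0,0,0.078,-0.038,0,1],[0,0,0,0.06,-0.062,0,1],[0,0,0,0.036,-0.08,0,1],[0,0,0,0.006,-0.086,0,1],[0,0,0,-0.024,-0.084,0,1],[0,0,0,-0.051,-0.07,0,1],[0,0,0,-0.072,-0.048,0,1],[0,0,0,-0.085,-0.021,0,1],[0,0,0,-0.086,0.009,0,1]]]}}

```text
time_s: 12.25
ee_pos: [442.7, -244.3, 168.4]
ee_rot: [179.9, -0.1, 43.7]
force: [5.2, 6.8, -2.4]
gripper_width: 17.1
gripper_force: 35.0
```

Call:
{"fn": "send_rows", "kwargs": {"targets": [[[0,0,0,-0.078,0.038,0,1],[0,0,0,-0.06,0.062,0,1],[0,0,0,-0.036,0.08,0,1],[0,0,0,-0.006,0.086,0,1],[0,0,0,0.024,0.084,0,1],[0,0,0,0.051,0.07,0,1],[0,0,0,0.072,0.048,0,1],[0,0,0,0.085,0.021,0,1],[0,0,0,0.086,-0.009,0,1],[0,0,0,0.078,-0.038,0,1],[0,0,0,0.06,-0.062,0,1],[0,0,0,0.036,-0.08,0,1]]]}}

```text
time_s: 13.45
ee_pos: [506.3, -184.1, 168.6]
ee_rot: [-180.0, -0.0, 43.9]
force: [-1.9, 1.7, 0.8]
gripper_width: 17.1
gripper_force: 35.0
```

Call:
{"fn": "send_rows", "kwargs": {"targets": [[[0,0,0,0.006,-0.086,0,1],[0,0,0,-0.024,-0.084,0,1],[0,0,0,-0.051,-0.07,0,1],[0,0,0,-0.072,-0.048,0,1],[0,0,0,-0.085,-0.021,0,1],[0,0,0,-0.086,0.009,0,1],[0,0,0,-0.078,0.038,0,1],[0,0,0,-0.06,0.062,0,1],[0,0,0,-0.036,0.08,0,1],[0,0,0,-0.006,0.086,0,1],[0,0,0,0.024,0.084,0,1],[0,0,0,0.051,0.07,0,1]]]}}

```text
time_s: 14.65
ee_pos: [420.9, -161.3, 168.9]
ee_rot: [179.8, 0.2, 43.9]
force: [1.4, -5.2, -2.2]
gripper_width: 17.3
gripper_force: 35.0
```

```bash
python3 dial.py t3; python3 - <<'E'
from h import *
s=env.state();print(s["qpos"])
C=cam("top");p,_=optics.grab_frame("top");save("top3",p)
for n in("scene","top"):
    for r in optics.place_of(n,"pointer_tip")[:2]:print(n,r)
E
```

```text
[ 422.64 -159.75  168.93] [ 0.58 -1.41 -0.34] 14.7
red n 53 origin [ 590.24 -249.32    0.  ] line angle deg left of up 29.137325 tip [-41.42 167.62] tip angle 31.489020043092236
[-22.06673938   9.28024455 109.00011304  -0.1500932   61.55371999
  24.06904918]
scene {'at': [328.0, 216.6], 'conf': 0.91}
top {'at': [334.5, 180.6], 'conf': 0.86}
```

View pics/t3d.png

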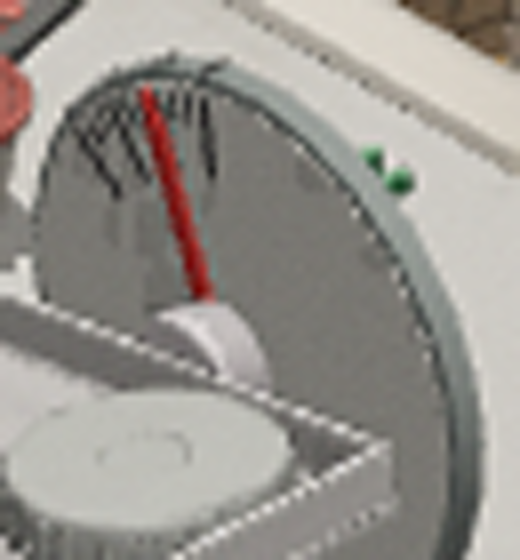

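Pointer tip is at (145,92); the top long line (210,130) is clear of it on the right, so it is close to one division. Winding 40° more for the initial offset and the play, then measuring the dial in an unwarped view.

Call:
{"fn": "send_rows", "kwargs": {"targets": [[[0,0,0,0.072,0.048,0,1],[0,0,0,0.085,0.021,0,1],[0,0,0,0,0,0,1]]]}}

```text
time_s: 15.15
ee_pos: [454.9, -145.9, 168.8]
ee_rot: [180.0, -0.1, 43.9]
force: [-0.2, 3.5, 3.7]
gripper_width: 17.2
gripper_force: 35.0
```

```bash
cat > un.py <<'E'
from h import *
import sys
C=cam("scene")
q=np.radians(-91.5);ex=np.array([np.cos(q),np.sin(q),0]);ey=np.array([-np.sin(q),np.cos(q),0])
o=np.array([456.6,-195.8,0])+50*ex+135*ey
S=4
def un(g,Y):
    # rows z 195..95, cols x -90..40
    src=[proj(C,o+x*ex+Y*ey+[0,0,z]) for x,z in((-90,195),(40,195),(40,95),(-90,95))]
    H=cv2.getPerspectiveTransform(np.float32(src),np.float32([(0,0),(130*S,0),(130*S,100*S),(0,100*S)]))
    return cv2.warpPerspective(g,H,(130*S,100*S),flags=cv2.INTER_CUBIC)
g=np.mean([optics.grab_frame("scene")[0] for _ in range(4)],axis=0).astype(np.uint8);save("t4",g)
a=un(g,90);b=un(cv2.imread('pics/s3.png')[:,:,::-1].copy(),90)
cv2.imwrite('pics/un.png',cv2.resize(np.vstack([a[:280],b[:280]]),(520,560))[:,:,::-1])
for n in("t4","t3","t1","s3","scene"):
    p=cv2.imread(f'pics/{n}.png')[:,:,::-1].astype(float)
    w=un(np.clip(p,0,255).astype(np.uint8).copy(),86).astype(float);r=np.clip(w[:,:,0]-w[:,:,1]-25,0,None)
    r[:14*S]=0;r[75*S:]=0;r[:,:30*S]=0;r[:,105*S:]=0
    z,x=np.mgrid[0:100*S,0:130*S]/S;z=195-z;x=x-90
    o_=[]
    for lo in range(125,172,6):
        m=r*((z>=lo)&(z<lo+6))
        if m.sum()>500:o_.append(((m*x).sum()/m.sum(),lo+3))
    o_=np.array(o_);f=np.polyfit(o_[:,1],o_[:,0],1);print(n,"pointer slope deg",np.degrees(np.arctan(-f[0])),"x at z=100:",np.polyval(f,100),"x at 165",np.polyval(f,165))
E
python3 un.py
```

```text
t4 pointer slope deg 28.624166690527748 x at z=100: -1.6303363409890608 x at 165 -37.10506103902192
t3 pointer slope deg 27.98778650536242 x at z=100: -1.6318750957075423 x at 165 -36.17521716454334
t1 pointer slope deg 18.9374689314048 x at z=100: -1.2241509516586149 x at 165 -23.526125680716923
s3 pointer slope deg 13.983894891453655 x at z=100: -1.5024768401800337 x at 165 -17.689391932393722
scene pointer slope deg 14.068801249036632 x at z=100: -1.41160837685835 x at 165 -17.700858064876684
```

View pics/un.png

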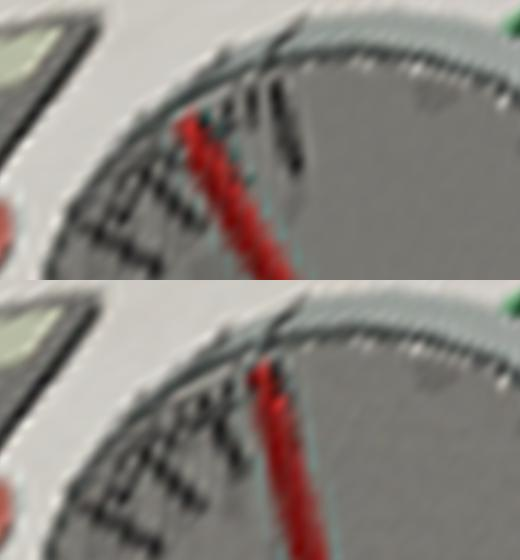

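The unwarped view shows the pointer over the second long line (top half: line hidden under the pointer at about (210,130) to (240,190), next long line at (180,200)). The turn count and the angle fit both give about 15°. I'll add 10° for play, turn the hand in line with the arm, and lift.

Call:
{"fn": "send_rows", "kwargs": {"targets": [[[0,0,0,0.043,-0.001,0,1],[0,0,0,0,0,0,1],[0,0,-0.08,0,0,0,1],[0,0,-0.08,0,0,0,1],[0,0,-0.08,0,0,0,1],[0,0,-0.08,0,0,0,1],[0,0,-0.08,0,0,0,1],[0,0,-0.08,0,0,0,1],[0,0,-0.075,0,0,0,1],[0,0,0,0,0,0.005,1],[0,0,0,0,0,0,1]]]}}

```text
time_s: 16.45
ee_pos: [461.5, -146.6, 169.1]
ee_rot: [180.0, 0.1, -6.0]
force: [0.5, 1.5, 0.8]
gripper_width: 17.1
gripper_force: 35.0
```

```bash
python3 un.py | head -1; python3 -c "
from h import *
s=env.state();print(s['ee_pos'],s['force'],s['torque'])"
```

```text
t4 pointer slope deg 28.628511340392755 x at z=100: -1.743938997724861 x at 165 -37.225060913572044
[ 461.68505076 -146.60904812  169.15450612] [-0.64848481 -0.19432673 -0.17358914] [-0.09163422  0.22874894  0.01326094]
```

Now the lift, first slowly with an eye on the force.

Call:
{"fn": "send_rows", "kwargs": {"targets": [[[0,0,0,0,0,0.01,1],[0,0,0,0,0,0.015,1],[0,0,0,0,0,0.015,1],[0,0,0,0,0,0.02,1],[0,0,0,0,0,0.02,1]]]}}

```text
time_s: 17.15
ee_pos: [462.4, -146.0, 186.1]
ee_rot: [-180.0, -0.0, -6.1]
force: [-0.2, 0.3, -2.6]
gripper_width: 17.5
gripper_force: 35.0
```

Call:
{"fn": "send_rows", "kwargs": {"targets": [[[0,0,0,0,0,0.07,1],[0,0,0,0,0,0.08,1],[0,0,0,0,0,0.04,1],[0,0,0,-0.002,-0.06,0,1],[0,0,0,-0.003,-0.12,0,1],[0,0,0,-0.003,-0.13,0,1],[0,0,0,-0.003,-0.13,0,1],[0,0,0,-0.003,-0.1,0,1],[0,0,0,-0.001,-0.054,0,1],[0,0,0,0,0,0,1],[0,0,0,0,0,0,1]]]}}

```text
time_s: 18.25
ee_pos: [458.9, -264.6, 223.1]
ee_rot: [-179.9, 0.1, -6.1]
force: [-0.5, 0.0, -1.6]
gripper_width: 17.3
gripper_force: 35.0
```

```bash
python3 - <<'E'
from h import *
np.set_printoptions(precision=1,suppress=True)
p,d=optics.grab_frame("wrist");C=cam("wrist");s=env.state();print(s["ee_pos"],s["ee_rot"],s["force"],s["time_s"])
save("w5",p);np.save("w5d.npy",d)
for o,z in(("crank",185),("post_seat",140)):
    for r in optics.place_of("wrist",o)[:1]: print(o,r["conf"],np.array(r["at"]),atz(C,r["at"],z))
ok=d>0;ok[:150]=0;ok[300:]=0;ok[:,:200]=0;v,u=np.nonzero(ok)
P=np.stack([world(C,(a,b),d[b,a]) for a,b in zip(u,v)])
for n,m in(("ball",(P[:,2]>200)&(P[:,2]<228)&(P[:,1]<-332)),("hub",(P[:,2]>210)&(P[:,2]<222)&(P[:,1]<-295)&(P[:,1]>-333)),("post",(P[:,2]>136)&(P[:,2]<160)&(P[:,1]<-280)&(P[:,1]>-350)&(P[:,0]<500))):
    Q=P[m]
    if len(Q): print(n,len(Q),Q.mean(0),(Q.min(0)+Q.max(0))/2,np.ptp(Q,axis=0))
E
```

```text
[ 459.  -264.4  223.3] [-180.     0.    -6.1] [ 0.4  0.2 -2.8] 18.3
crank 0.67 [348.4 232.2] [ 454.5 -314.3  185. ]
post_seat 0.63 [338.3 213.9] [ 453.4 -316.   140. ]
ball 1132 [ 453.6 -342.8  212.1] [ 451.3 -343.6  209.1] [20.9 23.2 16.7]
hub 1487 [ 457.1 -313.4  212.8] [ 457.4 -314.   212.9] [22.3 37.9  5.8]
post 839 [ 458.1 -310.9  140.1] [ 454.6 -313.6  145.4] [29.4 33.7 18.8]
```

View pics/w5.png

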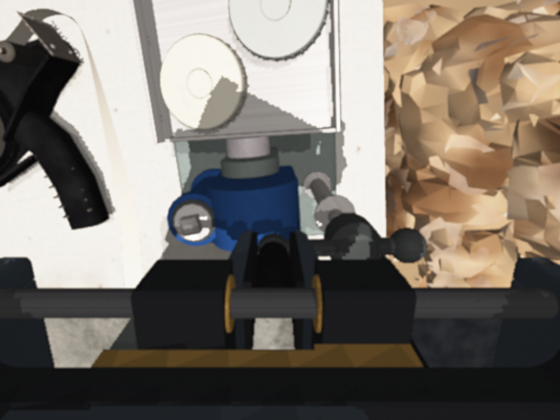

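The post top is visible at about (336,212), just behind the hub (350,237); the hub is within about 1.5 mm of the post axis. Shifting it 1 mm and lowering.

Call:
{"fn": "send_rows", "kwargs": {"targets": [[[0,0,0,-0.006,-0.005,-0.05,1],[0,0,0,0,0,-0.06,1],[0,0,0,0,0,-0.02,1],[0,0,0,0,0,-0.015,1],[0,0,0,0,0,0,1]]]}}

```text
time_s: 18.9
ee_pos: [457.8, -265.9, 193.9]
ee_rot: [-180.0, 0.1, -6.1]
force: [-0.2, -0.8, -2.2]
gripper_width: 16.9
gripper_force: 35.0
```

Call:
{"fn": "send_rows", "kwargs": {"targets": [[[0,0,0,0,0,-0.015,1],[0,0,0,0,0,-0.01,1],[0,0,0,0,0,0,1]]]}}

```text
time_s: 19.2
ee_pos: [457.9, -266.1, 189.4]
ee_rot: [-180.0, 0.0, -6.1]
force: [-0.7, -1.2, -1.9]
gripper_width: 17.2
gripper_force: 35.0
```

Underside near 151, below the post's tip at 157, with no push-back: it is over the post.

Call:
{"fn": "send_rows", "kwargs": {"targets": [[[0,0,0,0,0,-0.015,1],[0,0,0,0,0,-0.015,1],[0,0,0,0,0,-0.015,1],[0,0,0,0,0,0,1]]]}}

```text
time_s: 19.6
ee_pos: [457.6, -265.9, 180.0]
ee_rot: [-180.0, 0.1, -6.1]
force: [-0.3, 0.0, -2.4]
gripper_width: 17.8
gripper_force: 35.0
```

Call:
{"fn": "send_rows", "kwargs": {"targets": [[[0,0,0,0,0,-0.008,1],[0,0,0,0,0,0,1]]]}}

```text
time_s: 19.8
ee_pos: [458.1, -266.1, 178.9]
ee_rot: [180.0, -0.0, -6.1]
force: [0.5, 0.5, -2.6]
gripper_width: 17.3
gripper_force: 35.0
```

Call:
{"fn": "send_rows", "kwargs": {"targets": [[[0,0,0,0,0,-0.004,1],[0,0,0,0,0,0,1]]]}}

```text
time_s: 20.0
ee_pos: [458.2, -266.1, 178.6]
ee_rot: [180.0, -0.0, -6.1]
force: [0.0, 1.2, 0.7]
gripper_width: 17.0
gripper_force: 35.0
```

Resting on the collar. Open and rise.

Call:
{"fn": "send_rows", "kwargs": {"targets": [[[0,0,0,0,0,0,0.5],[0,0,0,0,0,0,0.3],[0,0,0,0,0,0,0.3],[0,0,0,0,0,0,0.3],[0,0,0,0,0,0,0.3],[0,0,0,0,0,0.05,0.3],[0,0,0,0,0,0.1,0.3],[0,0,0,0,0,0.2,0.3],[0,0,0,-0.1,0.1,0.2,0.3],[0,0,0,-0.2,0.15,0.1,0.3],[0,0,0,-0.1,0.15,0.05,0.3],[0,0,0,0,0,0,0.3]]]}}

```text
time_s: 21.2
ee_pos: [379.1, -186.1, 320.0]
ee_rot: [179.9, -0.3, -6.0]
force: [0.8, -0.9, -0.4]
gripper_width: 31.6
gripper_force: 0.0
```

```bash
python3 un.py | head -1; python3 - <<'E'
from h import *
np.set_printoptions(precision=1,suppress=True)
s=env.state();print(s["ee_pos"],s["time_s"],s["gripper_width"])
p,d=optics.grab_frame("top");C=cam("top");save("top5",p)
v,u=np.nonzero(d>0);k=(u>340)&(u<430)&(v>265)&(v<325);P=np.stack([world(C,(a,b),d[b,a]) for a,b in zip(u[k],v[k])])
m=(P[:,2]>164)&(P[:,2]<178)&(P[:,1]<-295)&(P[:,1]>-332);print("hubtop",P[m].mean(0),np.median(P[m][:,2]))
m=(P[:,2]>205)&(P[:,1]<-240)&(P[:,1]>-295);print("grip",P[m].mean(0),P[m][:,2].max()) if m.any() else 0
g=cv2.imread('pics/t4.png')
a=cv2.resize(g[200:360,200:390],(475,400),interpolation=cv2.INTER_CUBIC);b=cv2.imread('pics/un.png')[:280];b=cv2.resize(b,(320,172));b=np.vstack([b,np.zeros((228,320,3),np.uint8)])
cv2.imwrite('pics/fin.png',np.hstack([a,b]))
E
```

```text
t4 pointer slope deg 28.625815118245832 x at z=100: -1.739177285868628 x at 165 -37.21632912547515
[ 381.3 -188.7  316.6] 21.4 31.537484288009516
hubtop [ 453.9 -314.8  169. ] 169.33590961276872
grip [ 458.3 -267.5  218.3] 224.03282223999173
```

View pics/fin.png

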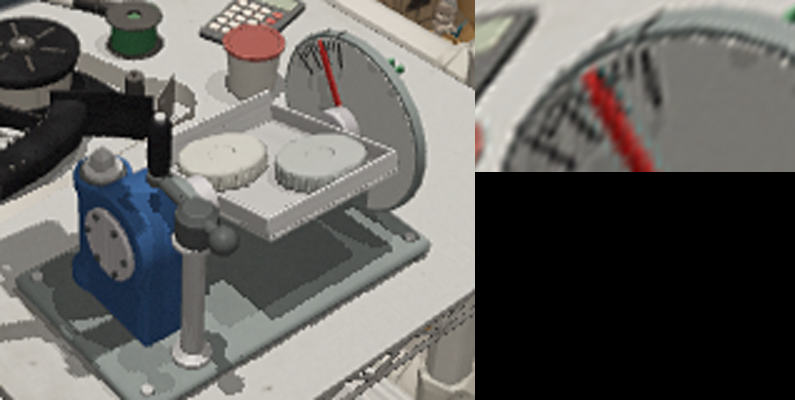

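The crank is back on its post (hub top 169.3 at (454,-315), the same as at the start). The pointer is on the second long line, the caps are in the tray, and the gripper is clear. Handing in.

```bash
python3 -c "
from workcell import env
print(env.job_done())"
```

```text
the job is handed in; nothing more can be done
None
```

The job is handed in at about 21 s: the crank was seated fully home and wound clockwise about 3.1 turns, putting the pointer on the next long line (about 15° by turn count and dial images), then parked back on its post with the caps still in the tray; I viewed 12 pictures, over the limit of 10.

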